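# Fold the accessory panel down and shut the tester's carry case

### The job

Pack away the open black carry case: with the fingertips push the upright red inner panel down until it lies flat over the plugs, then push the lid over it and press it fully shut, without slamming it. Only push, never pinch: nothing is to be gripped or picked up, and the tester and plugs in the case and everything else on the bench stay where they are.

Things in the scene. Friction and masses are not known exactly. Their poses are not given: they have to be found in the camera images.
- case: Open black carry case with red corners, fixed on a pile of cardboard sheets 6-30 mm high. Origin: centre of its underside. x along its 260 mm length and both hinges; y across its 220 mm depth from front wall (y -110 mm; keepers, handle 17 mm out) to back wall (lid hinge); z up; world axes at yaw 0. Rim at z 80 mm. Centre at x 0.49 to 0.58, y -0.17 to 0.07 m, yaw -0.4 to 0.35
- flap (a joint): Angle of the red panel: 0 flat on its stop, 1.57 upright, at most 1.65 (leaning out over the front wall); starts 1.35-1.6. It folds towards the case's +y. Light friction hinge, 1-2 N at the finger; stays where left
- flap_hinge (a point): Middle of the red panel's hinge line, at y -97, z 65.5 mm in the case's frame, parallel to its x. The panel is 224 mm long, reaches 105 mm from this line and is 5 mm thick (2.5 mm either side of the hinge plane). Flat, its top is at case z 68 mm, 12 mm below the rim. Frame turns with the panel
- flap_edge (a point): Middle of the red panel's free edge line, 105 mm from the hinge line, in a finger notch 52 mm wide and 13 mm deep
- flap_mid (a point): Centre of the red panel's thickness, 53.5 mm from the hinge line, in the middle of its length. x along the hinge, y towards the free edge, z square to the panel (up when flat, towards the front of the case when upright).
- lid (a joint): Angle of the lid: 0 shut on the rim (stop), 1.57 upright, at most 1.95 (leaning back); starts 1.6-1.85. It shuts towards the case's -y. Stiff friction hinge, 2-6 N at a finger near the free edge; stays where left, does not fall. A standing red panel blocks it. The grey catches need no working
- lid_hinge (a point): Middle of the lid's hinge line, at y +112, z 81 mm in the case's frame, parallel to its x. The lid is a hollow black shell 260 mm long, reaching 222 mm from this line, with its flat outer face 40 mm out from the hinge plane (2 mm ribs on it, case z 121 mm when shut). Frame turns with the lid
- lid_edge (a point): Middle of the lid's outer free edge: the edge between its flat outer face and its front wall, 222 mm from the hinge line and 40 mm out from the hinge plane.
- lid_mid (a point): Centre of the space inside the lid: 112 mm from the hinge line, 20 mm below the outer face. x along the hinge, -y towards the free edge, z out through the outer face (up when shut, away from the case's inside when open).
- tester: Handheld tester lying loose in the rear foam pocket of the case, 186 x 78 x 30 mm, black with red corners and a screen; its top is below the flat panel. Origin: centre of its underside. Leave it alone.
- plug_grey: Grey diagnostic plug lying loose in the front compartment, 60 x 40 x 24 mm, under the panel once that is flat. Origin: underside. Leave it alone.
- plug_blue: Blue diagnostic plug lying loose in the front compartment, 60 x 40 x 24 mm, under the panel once that is flat. Origin: underside. Leave it alone.
- bezel: Black and red instrument bezel, 180 x 130 x 30 mm, lying on cardboard to the robot's right. Origin: centre of its underside. Bystander.
- screwdriver: Screwdriver lying on the bench. Bystander.
- tape_roll: Yellow roll of tape lying flat, 84 mm across, 24 mm high. Origin: centre of its underside. Bystander.
- mug: White mug, 76 mm across, 88 mm high. Origin: centre of its underside. Bystander.
- cleaner: White cleaner bottle with blue cap, 48 mm across, 120 mm high. Origin: centre of its underside. Bystander.

How it is judged:
By the outcome, as a careful person would: the job done as asked, in the order asked, and still so for the second after the job is handed in, with the robot touching nothing.
It also fails if it takes over 51 s, if anything falls off the work surface, if the arm or the gripper's body presses on something with over 40 N, if the wrist force passes 120 N, or if a joint passes its speed limit or range.

### The arm

A 6-joint arm with a two-finger parallel gripper is mounted at the origin on the work surface. World frame = base frame: x ahead of the robot, y to its left, z up, the work surface at z = 0. Lengths are in m, angles in rad, forces in N, time in s.
With the tool pointing down it reaches from about 0.3 to 0.775 m from the base axis. Payload 14.6 kg.
Tool frame: the origin (TCP) lies at the very end of the fingers, on their centre line; the grasp point (between the pads) lies 19 mm behind it; y points along the fingers, x is the direction in which the jaws open and shut, and the axes are right-handed (so a half turn about y gives the same grasp; the last joint's range is limited). The gripper opens to 94 mm and grips with 3 to 60 N. Pads are 16 mm wide; open, the fingers measure 119 mm over their backs; the gripper's body (75 mm by 177 mm) begins 78 mm behind the grasp point.
Start: joints at [-1.279, 0.3, 1.521, -0, 1.321, -0.067], TCP at [0.193, -0.515, 0.205] pointing down, gripper open.
Joint ranges: [-3.03, 3.03], [-0.79, 2.21], [0.23, 2.52], [-1.04, 4.18], [0, 3.07], [-2.55, 2.55]. Speed limits (rad/s): [2.22, 2.22, 2.57, 3.14, 3.14, 3.14].

### API

Orientations are given as [roll, pitch, yaw] about the fixed x, y, z axes, in that order (R = Rz(yaw) Ry(pitch) Rx(roll)).
In Python, from station import * gives the robot as it stands.
- The arm moves only by the tool send_rows, never from a script. Its argument "series" is text: rows parted by semicolons, each of 7 numbers parted by spaces: the turn, a rotation vector about the tool's x, y, z in units of 5 degrees (1.0 is 5 degrees), then the shift along the tool's x, y, z in cm, then the opening, from -1 (shut) to 1 (fully open). A call has exactly 10 rows; each row is the pose to reach, as a shift and turn from the pose commanded when the call began, along the tool's axes at that moment; what a row does not reach only later rows make up. A row lasts 1/12 s, in which the tool goes at most 41.7 mm and 7.16 degrees, less where a joint would pass 70% of its speed; a pose out of reach is approached as far as the arm can. A call with a gripper value outside its range is refused whole. The fingers move at their own pace and stop on an object; "newtons" is the grip in N (left out, the last holds). Time passes only in rows, so rows that repeat a pose let the fingers close, or fill a call up. It gives the time, the measured TCP pose, the force and the opening at its end, in the units of the state.
- get_obs(): the state, without advancing time (a new reading comes with each control period).
- camera(name): name is "side" or "top"; returns the picture (384x512x3 uint8, red, green, blue); there is no depth.
- camera_info(name): a dict with "K" (3x3 intrinsics, pixels), "R" (3x3) and "t" (3): a world point X has camera coordinates R X + t. Camera axes: x right, y down, z forward; pixel columns grow to the right and rows downward; lengths in m; the calibration is good to about 2 mm. A picture is of the moment at which its call begins. camera_info takes no time and is no camera call.
- hand_in(): hands the job in, once; it reports no verdict.
The state is a dict: "time_s": time; "qpos": joint angles; "joint_vel": joint speeds; "tau": joint torques, N m; "ee_pos": TCP position; "eef_rot": TCP orientation; "force": force on the tool from outside, world axes, zero at the start; "moment": the same for the moment, N m; "grip_width": finger opening in m.
Only numpy, scipy, OpenCV 4.12 (cv2) and the standard library are available. Lean on these libraries where they do the work, as an engineer would, in place of code of your own. Each camera call takes 0.05 s, during which the arm holds its last target. There are 200 camera calls.

## Working session

There is one attempt and no reset: what is moved stays moved. The work goes in short steps, Python scripts to look and compute and a tool call to move; the robot and the scene stay as the last step left them, time stands still between calls to the robot, and variables do not carry over. Pictures are saved under pics/ and viewed, on a budget of 10 in all, crops included, one or two more only if the job needs it, and the job is handed in when it is done.

Besides the shell and the picture viewer there is one more tool, called after "Call:" as name(argument=value, ...) on one line, values as JSON. send_rows: Moves the arm, as the interface text tells. Its arguments: {"type":"object","properties":{"series":{"type":"string"},"newtons":{"type":"number"}},"required":["series"]}

```bash
mkdir -p pics; ls; python3 - <<'E'
from station import *
import cv2
o=get_obs(); print(o)
for n in("side","top"):
    im=camera(n); cv2.imwrite(f"pics/{n}0.png",cv2.resize(im[:,:,::-1],(800,600),interpolation=cv2.INTER_CUBIC)); i=camera_info(n); print(n,i, -i["R"].T@i["t"])
E
```

```text
pics
{'time_s': 0.0, 'qpos': array([-1.27859406e+00,  3.00464151e-01,  1.52161871e+00,  1.92212479e-05,
        1.32069690e+00, -6.66232748e-02]), 'joint_vel': array([ 0.00027193,  0.00134657, -0.00024231,  0.00088914,  0.00099894,
        0.00168137]), 'tau': array([ 7.62065229e-04, -5.31806159e+01, -3.52738130e+01,  7.08697387e-02,
        2.44099548e-02, -1.08767833e-04]), 'ee_pos': array([ 0.19305597, -0.51470767,  0.20487423]), 'eef_rot': array([-1.57069872e+00,  1.18323916e-03, -1.21197549e+00]), 'force': array([-0.2702991 , -0.1823956 , -0.27745548]), 'moment': array([-0.00493702, -0.00305901,  0.00489661]), 'grip_width': 0.09397962631429622}
side {'K': array([[455.32552797,   0.        , 262.84730621],
       [  0.        , 455.32552797, 198.60601768],
       [  0.        ,   0.        ,   1.        ]]), 'R': array([[ 0.96666642, -0.25554484, -0.01590146],
       [-0.17653067, -0.62021446, -0.76431077],
       [ 0.18545336,  0.74164065, -0.64465199]]), 't': array([-0.44510869,  0.15690019,  1.62535867])} [ 0.1565411  -1.22186553  1.16063333]
top {'K': array([[447.36779725,   0.        , 255.01069257],
       [  0.        , 447.36779725, 190.61898411],
       [  0.        ,   0.        ,   1.        ]]), 'R': array([[-0.0110118 , -0.99969555,  0.02208052],
       [-0.99504563,  0.00877325, -0.09903139],
       [ 0.09880752, -0.02306164, -0.9948393 ]]), 't': array([-0.05582052,  0.43973896,  1.34310766])} [ 0.30423651 -0.0286872   1.38095679]
```

View pics/side0.png

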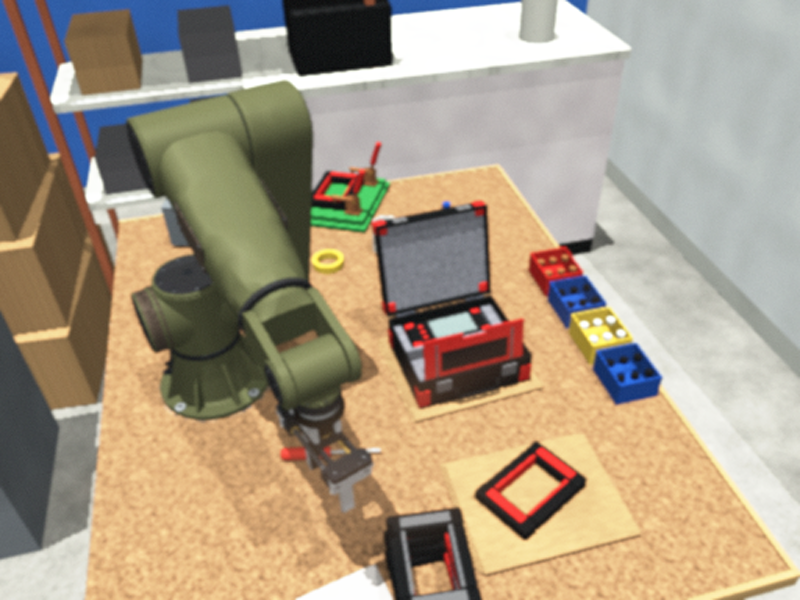

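View pics/top0.png

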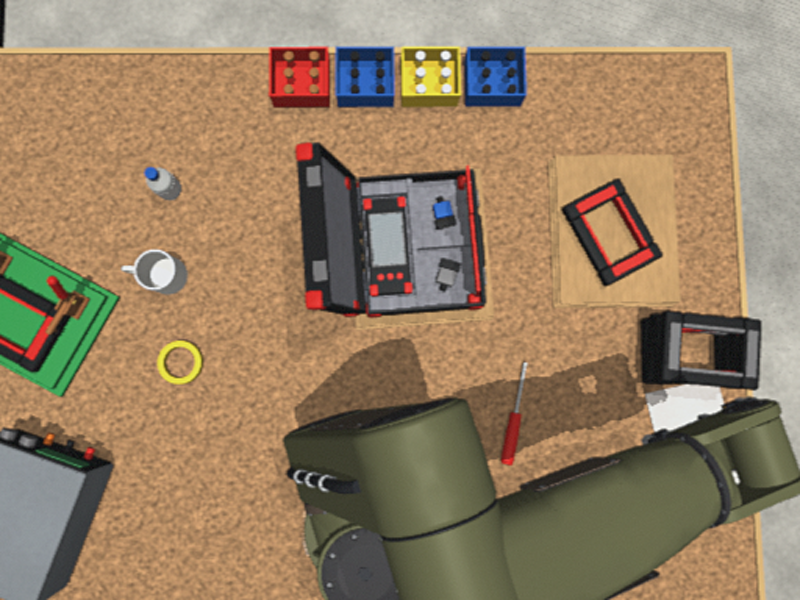

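Side view: the case is at about (460,330) px, with the red flap upright at the front and the lid leaning back. Top view: the case is at about (400,240), the front is to the right and the yaw is small. Next, an enlarged composite to pick corners.

```bash
python3 - <<'E'
import cv2,numpy as np
from station import *
a=camera("side")[:,:,::-1];b=camera("top")[:,:,::-1]
# side crop cols 230-360 rows 120-270 ; top crop cols 180-320, rows 85-210
A=cv2.resize(a[120:270,230:360],None,fx=4,fy=4,interpolation=cv2.INTER_CUBIC)
cv2.imwrite("pics/c1.png",A)
B=cv2.resize(b[85:210,180:320],None,fx=4.8,fy=4.8,interpolation=cv2.INTER_CUBIC)
cv2.imwrite("pics/c2.png",B);print(A.shape,B.shape)
E
```

```text
(600, 520, 3) (600, 672, 3)
```

View pics/c1.png

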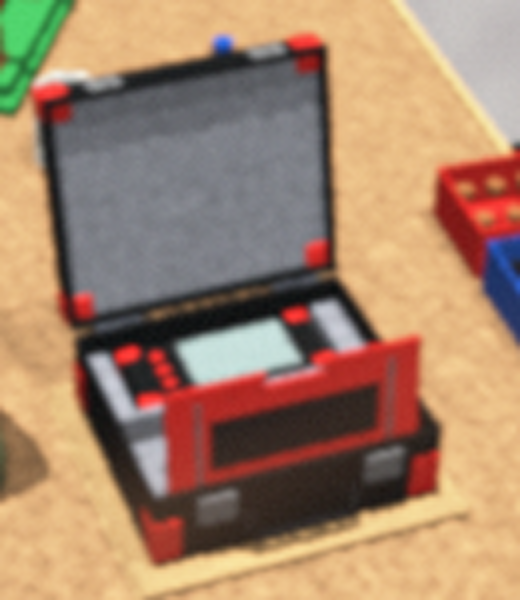

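View pics/c2.png

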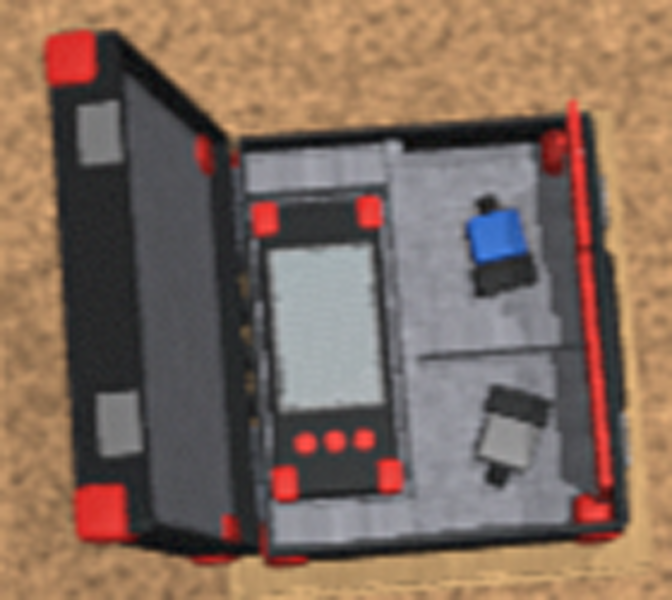

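```bash
cat > geo.py <<'E'
import numpy as np
from scipy.spatial.transform import Rotation as Ro
def w(p,L): # case->world; p=x,y,z,yaw
    return Ro.from_euler('z',p[3]).apply(L)+np.array(p[:3])
def flap(x,r,h,a): # r from hinge, h square (up when flat)
    return [x,-.097+r*np.cos(a)-h*np.sin(a),.0655+r*np.sin(a)+h*np.cos(a)]
def lid(x,r,h,a): # r from hinge, h out of outer face
    return [x,.112-r*np.cos(a)+h*np.sin(a),.081+r*np.sin(a)+h*np.cos(a)]
E
python3 - <<'E'
from station import *
from geo import *
from scipy.optimize import least_squares
I={n:camera_info(n) for n in("side","top")}
cr={"side":(230,120,4),"top":(180,85,4.8)}
F=lambda x,r,h:(lambda p:flap(x,r,h,p[4])); L=lambda x,r,h:(lambda p:lid(x,r,h,p[5])); C=lambda *v:(lambda p:v)
D=[("side",165,393,F(-.112,.105,.0025)),("side",418,337,F(.112,.105,.0025)),
("side",158,562,C(-.13,-.11,0)),("side",435,490,C(.13,-.11,0)),
("side",36,90,L(-.13,.222,.04)),("side",320,38,L(.13,.222,.04)),("side",54,114,L(-.13,.222,0)),("side",326,62,L(.13,.222,0)),
("top",47,38,L(.13,.222,.04)),("top",78,540,L(-.13,.222,.04)),("top",115,32,L(.13,.222,0)),("top",148,530,L(-.13,.222,0)),
("top",573,100,F(.112,.105,0)),("top",606,490,F(-.112,.105,0)),
("top",592,113,C(.13,-.11,.08)),("top",627,530,C(-.13,-.11,.08)),("top",237,140,C(.13,.11,.08)),("top",262,554,C(-.13,.11,.08))]
def res(p):
    out=[]
    for n,u,v,f in D:
        X=w(p,[f(p)])[0]; c=I[n]; q=c["K"]@(c["R"]@X+c["t"]); q=q[:2]/q[2]; a,b,s=cr[n]
        out+=list(q-[(u+.5)/s-.5+a,(v+.5)/s-.5+b])
    return np.array(out)
r=least_squares(res,[.53,-.05,.015,.08,1.5,1.7],loss="soft_l1")
print(r.x.round(4)); 
for d,e in zip(D,res(r.x).reshape(-1,2)): print(d[:3],e.round(1))
E
```

```text
[ 0.542  -0.1012  0.006   0.064   1.4644  1.7978]
('side', 165, 393) [-0.6  1.9]
('side', 418, 337) [0.4 0.5]
('side', 158, 562) [-1.5  2. ]
('side', 435, 490) [-0.6  1.6]
('side', 36, 90) [-0.9  0.2]
('side', 320, 38) [-2.4 -0.3]
('side', 54, 114) [-2.3 -2.1]
('side', 326, 62) [ 0.5 -3. ]
('top', 47, 38) [-0.4 -0. ]
('top', 78, 540) [-0.3 -0.7]
('top', 115, 32) [ 0.8 -0.9]
('top', 148, 530) [ 0.8 -0.2]
('top', 573, 100) [-0.4  0.1]
('top', 606, 490) [-0.3 -0.8]
('top', 592, 113) [-0.4 -0.3]
('top', 627, 530) [-0.1 -0.2]
('top', 237, 140) [-0.4 -0.9]
('top', 262, 554) [0.6 0.3]
```

Call:
send_rows(series="0 -0.4 0 -0.3 -1 1 -1; 0 -1.2 0 -0.9 -2.5 3.5 -1; 0 -2.2 0 -1.7 -4 6.4 -1; 0 -3.2 0 -2.5 -4 9.3 -1; 0 -4.2 0 -3.3 -4 12.2 -1; 0 -5.2 0 -4 -4 15 -1; 0 -6.2 0 -4.8 -4 18 -1; 0 -7.2 0 -5.6 -4 21 -1; 0 -8.2 0 -6.3 -4 23.8 -1; 0 -9 0 -7 -4 26 -1", newtons=20)

```text
time_s: 1.03
ee_pos: [0.4139, -0.3562, 0.2463]
eef_rot: [-1.571, -0.001, -0.419]
force: [0.5, 0.0, -0.2]
grip_width: 0.0314
```

```bash
cat > rel.py <<'E'
from station import *
from geo import *
P=[.542,-.1012,.008,.064]
def show(local,yaw=P[3]):
    o=get_obs(); R=Ro.from_euler('xyz',o["eef_rot"]); T=Ro.from_euler('xyz',[-np.pi/2,0,yaw])
    print("t",o["time_s"].round(2) if hasattr(o["time_s"],'round') else o["time_s"],"F",o["force"].round(1),"case",(Ro.from_euler('z',P[3]).inv().apply(o["ee_pos"]-np.array(P[:3]))*1000).round(1), "rot",o["eef_rot"].round(3))
    for l in local: print("turn",((R.inv()*T).as_rotvec()/np.radians(5)).round(2),"cm",(R.inv().apply(w(P,[l])[0]-o["ee_pos"])*100).round(2))
E
python3 -c "
from rel import *
show([[0,-.16,.141]])"
```

```text
t 1.0333 F [ 0.5  0.  -0.2] case [-144.2 -246.2  238.3] rot [-1.571e+00 -1.000e-03 -4.190e-01]
turn [ 0.   -5.54  0.01] cm [ 8.75  9.73 14.33]
```

Call:
send_rows(series="0 -0.8 0 1.2 1 2 -1; 0 -1.6 0 2.5 2.2 4 -1; 0 -2.4 0 3.8 3.5 6 -1; 0 -3.2 0 5 5 8 -1; 0 -4 0 6.2 6.5 10 -1; 0 -4.7 0 7.2 7.8 12 -1; 0 -5.2 0 8 8.8 13.3 -1; 0 -5.4 0 8.6 9.5 14 -1; 0 -5.4 0 8.6 9.6 14 -1; 0 -5.4 0 8.6 9.6 14 -1")

```text
time_s: 1.87
ee_pos: [0.5481, -0.2662, 0.1496]
eef_rot: [-1.571, 0.0, 0.044]
force: [-0.1, 0.8, -0.4]
grip_width: 0.0005
```

```bash
python3 -c "
from rel import *
import cv2
show([flap(0,.075,.0025+.008*np.sin(a),a) for a in (1.464,1.25,1,.75,.5,.25,0.1,0,-.03)])
a=camera('side')[:,:,::-1][110:270,220:380]; b=camera('top')[:,:,::-1][80:240,170:330]
cv2.imwrite('pics/d.png',cv2.resize(cv2.hconcat([a,b]),(800,400),interpolation=cv2.INTER_CUBIC))"
```

```text
t 1.8667 F [-0.1  0.8 -0.4] case [  -4.4 -165.   141.6] rot [-1.571  0.     0.044]
turn [-0.   -0.22 -0.  ] cm [0.32 0.04 6.57]
turn [-0.   -0.22 -0.  ] cm [0.28 0.18 8.22]
turn [-0.   -0.22 -0.  ] cm [ 0.25  0.8  10.08]
turn [-0.   -0.22 -0.  ] cm [ 0.22  1.92 11.75]
turn [-0.   -0.22 -0.  ] cm [ 0.19  3.46 13.09]
turn [-0.   -0.22 -0.  ] cm [ 0.17  5.32 13.96]
turn [-0.   -0.22 -0.  ] cm [ 0.17  6.54 14.24]
turn [-0.   -0.22 -0.  ] cm [ 0.17  7.36 14.31]
turn [-0.   -0.22 -0.  ] cm [ 0.17  7.61 14.31]
```

View pics/d.png

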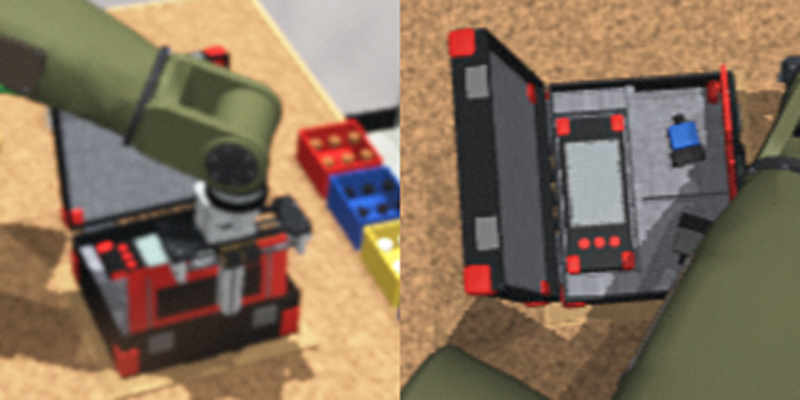

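The shut fingers stand in front of the panel, at about (232,290) px in the left half, near mid-length. Now I'll push along the arc.

Call:
send_rows(series="0 -0.2 0 0.2 0 1.5 -1; 0 -0.2 0 0.2 0 3 -1; 0 -0.2 0 0.2 0 4.5 -1; 0 -0.2 0 0.2 0 5.6 -1; 0 -0.2 0 0.2 0 6.6 -1; 0 -0.2 0 0.2 0.1 7.4 -1; 0 -0.2 0 0.2 0.2 8.2 -1; 0 -0.2 0 0.2 0.5 9.2 -1; 0 -0.2 0 0.2 0.8 10.1 -1; 0 -0.2 0 0.2 1.3 11 -1")

```text
time_s: 2.8
ee_pos: [0.5454, -0.1555, 0.1363]
eef_rot: [-1.571, -0.0, 0.062]
force: [0.3, -1.4, 0.3]
grip_width: 0.0005
```

```bash
python3 -c "
from rel import *
show([flap(0,.075,.0025+.008*np.sin(a),a) for a in (.75,.6,.5,.4,.3,.2,0.1,0,-.03)])"
```

```text
t 2.8 F [ 0.3 -1.4  0.3] case [-1.000e-01 -5.440e+01  1.283e+02] rot [-1.571 -0.     0.062]
turn [ 0.   -0.02  0.  ] cm [0.01 0.58 0.68]
turn [ 0.   -0.02  0.  ] cm [0.01 1.46 1.53]
turn [ 0.   -0.02  0.  ] cm [0.01 2.13 2.02]
turn [ 0.   -0.02  0.  ] cm [0.01 2.84 2.43]
turn [ 0.   -0.02  0.  ] cm [0.01 3.6  2.76]
turn [ 0.   -0.02  0.  ] cm [0.   4.39 3.01]
turn [ 0.   -0.02  0.  ] cm [0.   5.2  3.17]
turn [ 0.   -0.02  0.  ] cm [0.   6.03 3.24]
turn [ 0.   -0.02  0.  ] cm [0.   6.28 3.24]
```

Call:
send_rows(series="0 0 0 0 0.6 0.7 -1; 0 0 0 0 1.3 1.4 -1; 0 0 0 0 1.9 1.9 -1; 0 0 0 0 2.6 2.3 -1; 0 0 0 0 3.2 2.6 -1; 0 0 0 0 3.8 2.8 -1; 0 0 0 0 4.4 3 -1; 0 0 0 0 4.9 3.1 -1; 0 0 0 0 5.3 3.2 -1; 0 0 0 0 5.6 3.2 -1")

```text
time_s: 3.63
ee_pos: [0.5432, -0.1242, 0.0799]
eef_rot: [-1.571, 0.0, 0.062]
force: [0.4, 0.3, 0.7]
grip_width: 0.0004
```

Call:
send_rows(series="0 0 0 0 0.1 0 -1; 0 0 0 0 0.2 0 -1; 0 0 0 0 0.3 0 -1; 0 0 0 0 0.3 0 -1; 0 0 0 0 0.4 0 -1; 0 0 0 0 0.4 0 -1; 0 0 0 0 0.5 0 -1; 0 0 0 0 0.5 0 -1; 0 0 0 0 0.5 0 -1; 0 0 0 0 0.5 0 -1")

```text
time_s: 4.47
ee_pos: [0.5436, -0.1245, 0.0772]
eef_rot: [-1.571, -0.001, 0.062]
force: [-8.1, 2.3, 17.6]
grip_width: 0.0004
```

```bash
python3 -c "
from rel import *
show([[0,-.022,.068]])"
```

```text
t 4.4667 F [-8.1  2.3 17.6] case [  0.1 -23.3  69.2] rot [-1.571e+00 -1.000e-03  6.200e-02]
turn [ 0.01 -0.02  0.01] cm [-0.01  0.12  0.13]
```

The panel rests on its stop: tip at case z 69 mm under a 17 N press. So the case base is at z of about 9 mm. Now up, over and behind the lid.

Call:
send_rows(series="0 0 0 0 -1.5 0 -1; 0 0 0 0 -4 0 -1; 0 0 0 0 -7 0 -1; 0 0 0 0 -10 0 -1; 0 0 0 0 -13.5 0 -1; 0 0 0 0 -17 0 -1; 0 0 0 0 -20.5 0 -1; 0 0 0 0 -24 0 -1; 0 0 0 0 -27 0 -1; 0 0 0 0 -29 0 -1")

```text
time_s: 5.3
ee_pos: [0.5433, -0.1244, 0.369]
eef_rot: [-1.572, -0.004, 0.062]
force: [-0.2, 0.2, -0.1]
grip_width: 0.0007
```

```bash
sed -i 's/.008,.064\]/.0092,.064]/' rel.py; python3 -c "
from rel import *
import cv2
show([[0,.245,.36],[0,.245,.25]])
a=camera('side')[:,:,::-1][110:270,220:380]; b=camera('top')[:,:,::-1][80:240,170:330]
cv2.imwrite('pics/e.png',cv2.resize(cv2.hconcat([a,b]),(800,400),interpolation=cv2.INTER_CUBIC))"
```

```text
t 5.3 F [-0.2  0.2 -0.1] case [-2.000e-01 -2.320e+01  3.598e+02] rot [-1.572 -0.004  0.062]
turn [ 0.01 -0.02  0.04] cm [-0.04 -0.05 26.82]
turn [ 0.01 -0.02  0.04] cm [-0.07 10.95 26.83]
```

View pics/e.png

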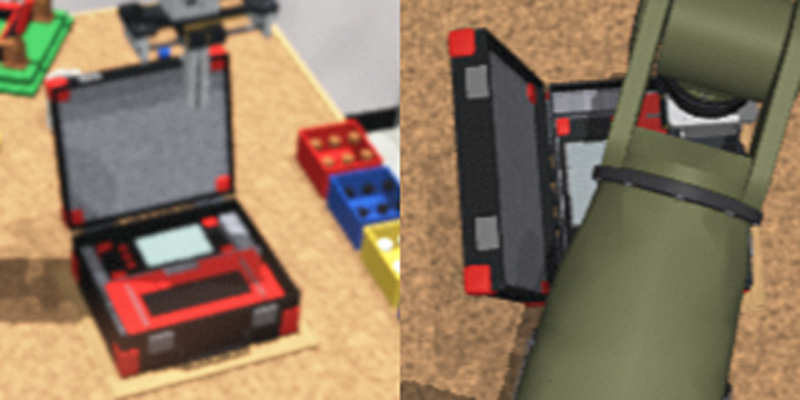

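The panel lies flat below the rim, at about (190,290) px in the left half, with the tester undisturbed. Next, over the lid.

Call:
send_rows(series="0 0 0 0 0 1.5 -1; 0 0 0 0 0 4 -1; 0 0 0 0 0 7 -1; 0 0 0 0 0 10 -1; 0 0 0 0 0 13 -1; 0 0 0 0 0 16.5 -1; 0 0 0 0 0 20 -1; 0 0 0 0 0 23.5 -1; 0 0 0 0 0 26 -1; 0 0 0 0 0 27 -1")

```text
time_s: 6.23
ee_pos: [0.5259, 0.148, 0.3642]
eef_rot: [-1.571, 0.002, 0.065]
force: [0.3, -0.1, -0.6]
grip_width: 0.0001
```

Call:
send_rows(series="0 0 0 0 1 0 -1; 0 0 0 0 2.5 0 -1; 0 0 0 0 4 0 -1; 0 0 0 0 5.5 0 -1; 0 0 0 0 7 0 -1; 0 0 0 0 8.5 0 -1; 0 0 0 0 10 0 -1; 0 0 0 0 10.6 0 -1; 0 0 0 0 10.8 0 -1; 0 0 0 0 10.8 0 -1")

```text
time_s: 7.07
ee_pos: [0.5265, 0.1443, 0.257]
eef_rot: [-1.571, 0.001, 0.061]
force: [0.1, -0.3, -0.2]
grip_width: 0.0004
```

```bash
python3 -c "
from rel import *
A=(1.8,1.7,1.6,1.5,1.4,1.3,1.2,1.1,1,.9,.8,.7,.6,.5,.4,.3,.2,.1,.05,0)
print(A);show([lid(0,.2,.042+.008*max(0,np.sin(a)),a) for a in A])
import cv2
a=camera('side')[:,:,::-1][110:270,220:380]; b=camera('top')[:,:,::-1][80:240,170:330]
cv2.imwrite('pics/f.png',cv2.resize(cv2.hconcat([a,b]),(800,400),interpolation=cv2.INTER_CUBIC))"
```

```text
(1.8, 1.7, 1.6, 1.5, 1.4, 1.3, 1.2, 1.1, 1, 0.9, 0.8, 0.7, 0.6, 0.5, 0.4, 0.3, 0.2, 0.1, 0.05, 0)
t 7.0667 F [ 0.1 -0.3 -0.2] case [  0.3 246.  247.8] rot [-1.571e+00  1.000e-03  6.100e-02]
turn [ 0.   -0.03 -0.01] cm [-0.02 -1.66 -4.01]
turn [ 0.   -0.03 -0.01] cm [-0.01 -2.5  -5.87]
turn [ 0.   -0.03 -0.01] cm [-0.01 -3.16 -7.82]
turn [ 0.   -0.03 -0.01] cm [-0.   -3.62 -9.83]
turn [ 0.   -0.03 -0.01] cm [  0.    -3.87 -11.88]
turn [ 0.   -0.03 -0.01] cm [ 1.000e-02 -3.910e+00 -1.396e+01]
turn [ 0.   -0.03 -0.01] cm [ 1.000e-02 -3.750e+00 -1.604e+01]
turn [ 0.   -0.03 -0.01] cm [  0.02  -3.36 -18.09]
turn [ 0.   -0.03 -0.01] cm [  0.03  -2.77 -20.11]
turn [ 0.   -0.03 -0.01] cm [  0.03  -1.98 -22.05]
turn [ 0.   -0.03 -0.01] cm [  0.04  -0.98 -23.91]
turn [ 0.   -0.03 -0.01] cm [  0.04   0.2  -25.66]
turn [ 0.   -0.03 -0.01] cm [  0.05   1.56 -27.28]
turn [ 0.   -0.03 -0.01] cm [  0.05   3.08 -28.75]
turn [ 0.   -0.03 -0.01] cm [  0.06   4.75 -30.06]
turn [ 0.   -0.03 -0.01] cm [  0.06   6.54 -31.19]
turn [ 0.   -0.03 -0.01] cm [  0.07   8.44 -32.13]
turn [ 0.   -0.03 -0.01] cm [  0.07  10.44 -32.87]
turn [ 0.   -0.03 -0.01] cm [  0.07  11.46 -33.16]
turn [ 0.   -0.03 -0.01] cm [  0.07  12.49 -33.4 ]
```

View pics/f.png

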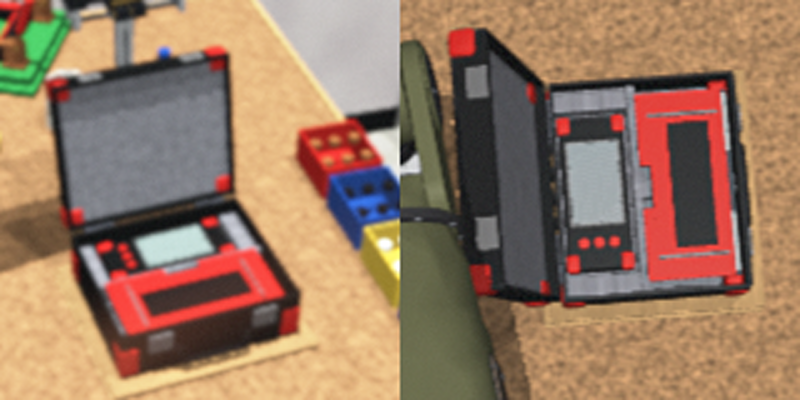

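The panel is flat, and the finger stands behind the lid, seen above the lid edge at about (122,40) px in the left half. Now I'll push the lid along its arc.

Call:
send_rows(series="0 0 0 0 -0.6 -1.2 -1; 0 0 0 0 -1.2 -2.4 -1; 0 0 0 0 -1.6 -3.4 -1; 0 0 0 0 -2 -4.4 -1; 0 0 0 0 -2.4 -5.4 -1; 0 0 0 0 -2.8 -6.4 -1; 0 0 0 0 -3.1 -7.4 -1; 0 0 0 0 -3.3 -8.4 -1; 0 0 0 0 -3.5 -9.2 -1; 0 0 0 0 -3.6 -10 -1")

```text
time_s: 8.0
ee_pos: [0.5328, 0.0445, 0.2937]
eef_rot: [-1.571, 0.0, 0.062]
force: [-0.2, 4.8, 1.4]
grip_width: 0.0007
```

Call:
send_rows(series="0 0 0 0 -0.1 -1 -1; 0 0 0 0 -0.3 -2 -1; 0 0 0 0 -0.3 -3 -1; 0 0 0 0 -0.3 -4 -1; 0 0 0 0 -0.3 -5 -1; 0 0 0 0 -0.1 -6 -1; 0 0 0 0 0 -7 -1; 0 0 0 0 0.2 -8 -1; 0 0 0 0 0.5 -9 -1; 0 0 0 0 0.8 -10 -1")

```text
time_s: 8.83
ee_pos: [0.539, -0.0555, 0.2851]
eef_rot: [-1.571, 0.0, 0.062]
force: [0.1, 3.4, -0.7]
grip_width: 0.0005
```

```bash
python3 -c "
from rel import *
A=(1,.9,.8,.7,.6,.5,.4,.3,.2,.1,.05,0)
print(A);show([lid(0,.2,.042+.008*max(0,np.sin(a)),a) for a in A])"
```

```text
(1, 0.9, 0.8, 0.7, 0.6, 0.5, 0.4, 0.3, 0.2, 0.1, 0.05, 0)
t 8.8333 F [ 0.1  3.4 -0.7] case [-1.000e-01  4.580e+01  2.759e+02] rot [-1.571  0.     0.062]
turn [ 0.   -0.02 -0.  ] cm [ 0.01  0.03 -0.08]
turn [ 0.   -0.02 -0.  ] cm [ 0.01  0.82 -2.03]
turn [ 0.   -0.02 -0.  ] cm [ 0.01  1.82 -3.89]
turn [ 0.   -0.02 -0.  ] cm [ 0.02  3.   -5.64]
turn [ 0.   -0.02 -0.  ] cm [ 0.02  4.36 -7.26]
turn [ 0.   -0.02 -0.  ] cm [ 0.02  5.88 -8.73]
turn [ 0.   -0.02 -0.  ] cm [  0.03   7.55 -10.04]
turn [ 0.   -0.02 -0.  ] cm [  0.03   9.34 -11.17]
turn [ 0.   -0.02 -0.  ] cm [  0.03  11.24 -12.11]
turn [ 0.   -0.02 -0.  ] cm [  0.03  13.23 -12.85]
turn [ 0.   -0.02 -0.  ] cm [  0.03  14.25 -13.14]
turn [ 0.   -0.02 -0.  ] cm [  0.03  15.29 -13.38]
```

Call:
send_rows(series="0 0 0 0 0.4 -1 -1; 0 0 0 0 0.8 -2 -1; 0 0 0 0 1.3 -3 -1; 0 0 0 0 1.8 -3.9 -1; 0 0 0 0 2.4 -4.8 -1; 0 0 0 0 3 -5.6 -1; 0 0 0 0 3.7 -6.5 -1; 0 0 0 0 4.4 -7.3 -1; 0 0 0 0 5.1 -8 -1; 0 0 0 0 5.9 -8.7 -1")

```text
time_s: 9.67
ee_pos: [0.5444, -0.1421, 0.2258]
eef_rot: [-1.571, -0.0, 0.062]
force: [1.6, 2.2, 1.3]
grip_width: 0.0006
```

```bash
python3 -c "
from rel import *
import cv2
A=(.5,.4,.3,.2,.1,.05,0)
print(A);show([lid(0,.2,.042+.008*max(0,np.sin(a)),a) for a in A])
a=camera('side')[:,:,::-1][110:270,220:380]; b=camera('top')[:,:,::-1][80:240,170:330]
cv2.imwrite('pics/g.png',cv2.resize(cv2.hconcat([a,b]),(800,400),interpolation=cv2.INTER_CUBIC))"
```

```text
(0.5, 0.4, 0.3, 0.2, 0.1, 0.05, 0)
t 9.6667 F [1.6 2.2 1.3] case [-2.000e-01 -4.100e+01  2.166e+02] rot [-1.571 -0.     0.062]
turn [ 0.   -0.02  0.  ] cm [ 0.02 -0.05 -0.06]
turn [ 0.   -0.02  0.  ] cm [ 0.02  1.62 -1.37]
turn [ 0.   -0.02  0.  ] cm [ 0.02  3.42 -2.5 ]
turn [ 0.   -0.02  0.  ] cm [ 0.02  5.32 -3.44]
turn [ 0.   -0.02  0.  ] cm [ 0.02  7.31 -4.17]
turn [ 0.   -0.02  0.  ] cm [ 0.02  8.33 -4.46]
turn [ 0.   -0.02  0.  ] cm [ 0.02  9.36 -4.7 ]
```

View pics/g.png

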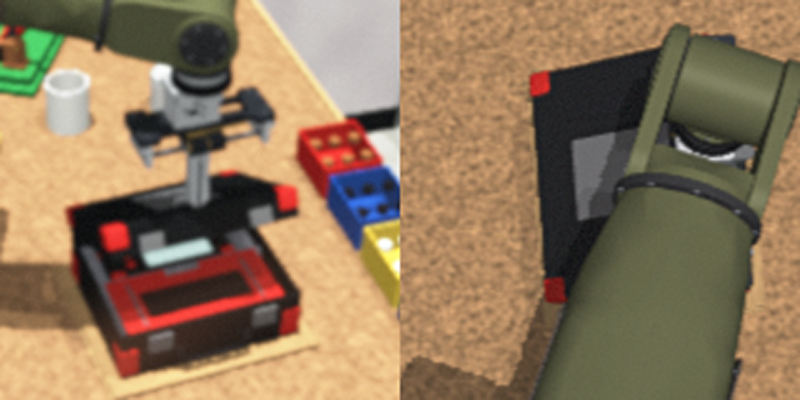

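The lid is following the finger at about 0.5 rad, with the tip near the free edge at (200,200) px and the panel still flat. I'll slow down from here.

Call:
send_rows(series="0 0 0 0 0.7 -0.6 -1; 0 0 0 0 1.4 -1.2 -1; 0 0 0 0 2.1 -1.7 -1; 0 0 0 0 2.8 -2.1 -1; 0 0 0 0 3.5 -2.5 -1; 0 0 0 0 4.2 -2.9 -1; 0 0 0 0 4.9 -3.2 -1; 0 0 0 0 5.5 -3.5 -1; 0 0 0 0 6.1 -3.7 -1; 0 0 0 0 6.6 -3.9 -1")

```text
time_s: 10.6
ee_pos: [0.5468, -0.1805, 0.1598]
eef_rot: [-1.571, 0.0, 0.062]
force: [1.7, 0.1, 2.7]
grip_width: 0.001
```

Call:
send_rows(series="0 0 0 0 0.4 -0.1 -1; 0 0 0 0 0.7 -0.3 -1; 0 0 0 0 1 -0.4 -1; 0 0 0 0 1.3 -0.5 -1; 0 0 0 0 1.5 -0.6 -1; 0 0 0 0 1.7 -0.6 -1; 0 0 0 0 1.9 -0.7 -1; 0 0 0 0 2.1 -0.7 -1; 0 0 0 0 2.3 -0.8 -1; 0 0 0 0 2.4 -0.8 -1")

```text
time_s: 11.43
ee_pos: [0.5474, -0.1884, 0.1362]
eef_rot: [-1.571, -0.0, 0.062]
force: [0.1, -1.0, 2.3]
grip_width: 0.0003
```

```bash
python3 -c "
from rel import *
show([lid(0,.2,.041,0)])"
```

```text
t 11.4333 F [ 0.1 -1.   2.3] case [ -0.2 -87.4 127. ] rot [-1.571 -0.     0.062]
turn [ 0.   -0.02  0.  ] cm [ 0.02  0.5  -0.06]
```

Call:
send_rows(series="0 0 0 0 0.1 0 -1; 0 0 0 0 0.2 0 -1; 0 0 0 0 0.3 0 -1; 0 0 0 0 0.4 0 -1; 0 0 0 0 0.5 0 -1; 0 0 0 0 0.6 0 -1; 0 0 0 0 0.7 0 -1; 0 0 0 0 0.7 0 -1; 0 0 0 0 0.8 0 -1; 0 0 0 0 0.8 0 -1")

```text
time_s: 12.27
ee_pos: [0.5474, -0.1883, 0.1302]
eef_rot: [-1.571, -0.001, 0.062]
force: [-7.4, 1.6, 18.8]
grip_width: 0.0005
```

Call:
send_rows(series="0 0 0 0 0.1 0 -1; 0 0 0 0 0.2 0 -1; 0 0 0 0 0.2 0 -1; 0 0 0 0 0.2 0 -1; 0 0 0 0 0.2 0 -1; 0 0 0 0 0.2 0 -1; 0 0 0 0 0.2 0 -1; 0 0 0 0 0.2 0 -1; 0 0 0 0 0.2 0 -1; 0 0 0 0 0.2 0 -1")

```text
time_s: 13.1
ee_pos: [0.5475, -0.1884, 0.1299]
eef_rot: [-1.572, -0.002, 0.062]
force: [-14.7, 3.7, 34.4]
grip_width: 0.0005
```

Call:
send_rows(series="0 0 0 0 -0.3 0 -1; 0 0 0 0 -1 0 -1; 0 0 0 0 -3 0 -1; 0 0 0 0 -5 -1 -1; 0 0 0 0 -7 -3 -1; 0 0 0 0 -9 -6 -1; 0 0 0 0 -10 -9 -1; 0 0 0 0 -10 -12 -1; 0 0 0 0 -10 -14 -1; 0 0 0 0 -10 -15 -1")

```text
time_s: 13.93
ee_pos: [0.5561, -0.34, 0.2258]
eef_rot: [-1.57, 0.001, 0.06]
force: [-0.3, 0.2, 0.2]
grip_width: 0.0005
```

```bash
python3 -c "
from rel import *
import cv2
show([])
a=camera('side')[:,:,::-1][110:270,220:380]; b=camera('top')[:,:,::-1][80:240,170:330]
cv2.imwrite('pics/h.png',cv2.resize(cv2.hconcat([a,b]),(800,400),interpolation=cv2.INTER_CUBIC))"
```

```text
t 13.9333 F [-0.3  0.2  0.2] case [  -1.2 -239.2  216.6] rot [-1.57e+00  1.00e-03  6.00e-02]
```

View pics/h.png

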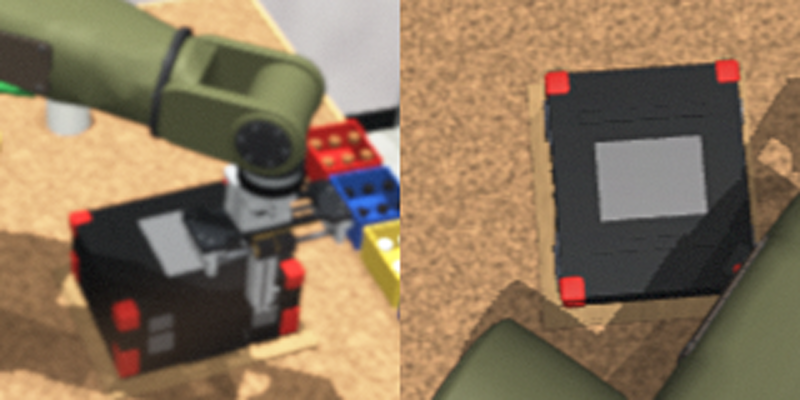

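The case is shut: the lid covers the rim evenly in both views, and the tool is clear with zero force.

```bash
python3 -c "
from station import *
print(hand_in())"
```

```text
the job is handed in; nothing more can be done
None
```

The case is packed away and handed in at about 14 s. I pushed the red panel flat first, then pushed the lid shut, using the closed fingertips throughout and gripping nothing.

- **Panel:** it came to rest on its stop under a press of about 18 N. Two later pictures showed it lying flat, with the tester not visibly disturbed.
- **Lid:** it followed the finger slowly, at 2 to 5 N. It stopped at the height expected for a shut lid (121 mm above the case's underside). It gave only 0.3 mm more when the force rose from 19 N to 34 N.
- **Last look:** with the arm backed off and no force on the tool, both views showed the lid shut and level on the rim.
- **Not checked:** the case's height in my first camera fit was uncertain by a few millimetres. I reset it to 9 mm from the panel's stop, and the lid's height agreed. I compared no before-and-after positions for the bench objects, the tester or the plugs. The only sign on the bench objects is that I measured no unexpected forces.

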